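# Clamp the parts jar and unscrew its lid

### The arm

A 7-joint arm with a two-finger parallel gripper is mounted at the origin on the work surface. World frame = base frame: x ahead of the robot, y to its left, z up, the work surface at z = 0. Lengths are in m, angles in degrees, forces in N, time in s.
With the tool pointing down it reaches from about 0.425 to 0.875 m from the base axis. Payload 4.7 kg.
Tool frame: the origin (TCP) lies on the centre line of the jaws, within the pads' length; the fingertips stand 19 mm ahead of it and the grasp point (between the pads) is the TCP; z points along the fingers, y is the line along which they close (so a half turn about z gives the same grasp; the last joint's range is limited). The gripper opens to 87 mm and grips with 3 to 60 N. Pads are 19 mm wide; open, the fingers measure 117 mm over their backs; the gripper's body (75 mm by 190 mm) begins 51 mm behind the grasp point.
Start: joints at [71.797, 18.392, -4.016, 83.108, 1.295, 78.541, -3.26], TCP at [0.212, -0.615, 0.242] pointing down, gripper open.
Joint ranges: [-163.93, 163.93], [-17.29, 119.83], [-79.2, 71.16], [3.27, 140.29], [-89.18, 269.18], [5.43, 117.66], [-154.24, 154.24]. Speed limits (degrees/s): [147.25, 147.25, 180, 180, 180, 180, 180].

### API

Orientations are given as [roll, pitch, yaw] about the fixed x, y, z axes, in that order (R = Rz(yaw) Ry(pitch) Rx(roll)).
In Python, from cell import env, imaging gives the robot as it stands.
- The arm moves only by the shell command python3 -m crank 'ROWS' [OPENING] [FORCE]. ROWS is JSON, a list of rows, each an object of numbers: "x", "y", "z": the shift along the tool's x, y, z in m; "turn": the turn about the tool's z in rad. In form: [{"x": .., "y": .., "z": .., "turn": ..}, ...]. A call has 1 to 12 rows; each row is the pose to reach, as a shift and turn from the pose commanded when the call began, along the tool's axes at that moment; what a row does not reach only later rows make up. A row lasts 1/8 s, in which the tool goes at most 62.5 mm and 10.7 degrees, less where a joint would pass 70% of its speed; a pose out of reach is approached as far as the arm can. A call with a gripper value outside its range is refused whole. OPENING is the finger opening in m, from 0 to 0.087, set as the call begins (- or left out, the last holds). The fingers move at their own pace and stop on an object; FORCE is the grip in N (left out, the last holds). Time passes only in rows, so rows that repeat a pose let the fingers close. It gives the time, the measured TCP pose, the force, the opening and the grip force at its end, in the units of the state.
- env.get_obs(): the state, without advancing time (a new reading comes with each control period).
- imaging.read_camera(name): name is "side" or "top" or "wrist"; returns the picture (400x640x3 uint8, red, green, blue); there is no depth.
- imaging.get_calibration(name): a dict with "camera_matrix" (3x3 intrinsics, pixels), "position" and "attitude" of the camera in the world. Camera axes: x right, y up, looking along -z (the intrinsics and any distortion apply to the point x, -y, -z); pixel columns grow to the right and rows downward; lengths in m; the calibration is good to about 2 mm. A picture is of the moment at which its call begins: read the wrist's pose just before it. get_calibration takes no time and is no camera call; for the wrist camera it gives the pose at the moment of the call.
- env.sign_off(): hands the job in; it is judged then, once.
The state is a dict: "time_s": time; "qpos": joint angles; "joint_velocities": joint speeds; "effort": joint torques, N m; "tool_pos": TCP position; "tool_rot": TCP orientation; "force": force on the tool from outside, world axes, zero at the start; "wrist_torque": the same for the moment, N m; "grip_width": finger opening in m; "grasp_force": force on a finger pad.
Only numpy, scipy, OpenCV 4.12 (cv2) and the standard library are available. Lean on these libraries where they do the work, as an engineer would, in place of code of your own. Each camera call takes 0.05 s, during which the arm holds its last target. There are 200 camera calls.

### The job

Press the bench clamp's spring pedal down to its stop so that the jaw closes on the square parts jar and stays closed, then unscrew the jar's tight lid counter-clockwise until it comes free, without lifting the jar out of the clamp. Finish still holding the lid in the gripper, level and clear of the jar, a few centimetres directly above its mouth; leave the other things on the bench where they are.

Things in the scene. Friction and masses are not known exactly. Their poses are not given: they have to be found in the camera images.
- clamp: Pedal clamp fixed to the bench: dark steel plate 170 x 310 x 10 mm, a grey fixed jaw 60 mm high (inner face y = +35.5 mm), a sliding steel jaw 55 mm high (face y = -65.5 mm open, -35.5 mm closed) and, towards -y, the pedal. Origin: on the bench top, below the middle of the jar's bed, which is 10 mm up; x along the jaws, +y from pedal to fixed jaw, z up. Its place and yaw vary.
- pedal (a joint): Pedal angle, rad: 0 up at rest, 0.45 fully down at its stop. A return spring and a friction brake resist it (about 10 to 17 N at the pad, jar pushed along included); the brake then holds the pedal, and with it the jaw, wherever it is left. Hinge along clamp x, at clamp y = -98 mm, z = 48 mm.
- pedal_pad (a point): Centre of the top of the pedal's black rubber pad (56 mm along clamp x, 50 mm along the arm, 8 mm thick), 95 mm from the hinge. Up: at clamp (0, -186, 85) mm, sloping 0.35 rad up and outward. At the stop: at clamp (0, -192, 44) mm, sloping 0.1 rad down and outward.
- jar: Square clear plastic jar of bolts, 70 x 70 mm, 78 mm to its shoulder, about 0.6 kg, loose on the clamp's bed between the jaws. Origin: centre of its underside; z up, x and y along its sides. The round neck has three lugs (50 mm across) that hold the lid. Unclamped, it turns with the lid; the jaw pushes it flush against the fixed jaw.
- jar_mouth (a point): Centre of the jar's mouth, 104 mm above the jar's underside (inside the lid at the start). A springy seal here pushes the lid up with up to 12 N, so the closed lid takes up to about 0.6 N m to turn: grip it firmly, about 40 N. Once turned free, the lid hops up about 3 mm.
- lid: Black round ribbed screw lid, 60 mm across, 26 mm high, small grey pointer rib on top along its +x. Origin: centre of its underside, z up; closed, 90 mm above the jar's underside; clear of the neck at 107 mm. Opens counter-clockwise from above. Angle of lid x from jar x: 0 fully closed, starts at 0 to 0.2 rad, free from about 1.0, end stop at about 1.45 (still free to lift).
- carton: Brown cardboard carton, 90 x 70 x 55 mm, standing to one side; leave it. Origin: centre of its underside.
- spool: Grey plastic spool, 90 mm across, 45 mm high, standing to one side; leave it. Origin: centre of its underside.
- filter: Round paper air filter with black rubber top, 80 mm across, 66 mm high; leave it. Origin: centre of its underside.
- tray: White open plastic tray, 110 x 150 x 50 mm; leave it. Origin: centre of its underside.
Not all that is in view belongs to the job. What is meant by the jar is not purple or red, and is the smaller of those in its own colour.

How it is judged (in metres and radians):
On the way, in this order (a step that is already met when the one before it is completed fails the run):
1. the pedal is pressed down to its stop, with the lid still on (value of joint pedal above 0.42 rad and z of lid in the frame of jar below 0.094 m), for 0.2 s.
2. with the pedal down, the lid has come free and is lifted off the neck (value of joint pedal above 0.4 rad and z of lid in the frame of jar above 0.102 m), for 0.1 s.
At the end, for the whole second after the job is handed in: Pedal still down (over 0.40 rad). Lid held still in the fingers, level within 0.2 rad, underside 3 to 71 mm above the mouth and within 22 mm of its axis, touching the jar nowhere. Jar upright (0.1 rad) on the bed (within 5 mm), untouched by the robot (value of joint pedal above 0.4 rad and z of lid in the frame of jar between 0.107 and 0.175 m and horizontal distance between lid and jar_mouth below 0.022 m and angle between lid's own z axis and vertical below 0.2 rad and linear speed of lid below 0.03 m/s and contact force between lid and the fingers above 1.5 N and contact force between lid and jar below 0.2 N and z of jar in the frame of clamp below 0.015 m and angle between jar's own z axis and vertical below 0.1 rad and contact force between jar and the arm below 0.5 N and contact force between jar and the fingers below 0.5 N); the arm keeps its last pose, push and grip.
It fails at once if the jar is lifted more than 12 mm off the clamp's bed (z of jar in the frame of clamp above 0.022 m).
It fails at once if the jar is tipped (angle between jar's own z axis and vertical above 0.25 rad).
It fails at once if the pedal springs back up after the lid has come off (value of joint pedal below 0.3 rad and z of lid in the frame of jar above 0.102 m).
It fails at once if one of the other things on the bench is moved more than 30 mm (distance of any of carton, spool, filter, tray from where it was at the start of the episode above 0.03 m).
It also fails if it takes over 51 s, if anything falls off the work surface, if the arm or the gripper's body presses on something with over 40 N, if the wrist force passes 120 N, or if a joint passes its speed limit or range.

## Working session

There is one attempt and no reset: what is moved stays moved. The work goes in short steps, Python scripts to look and compute and a shell command to move; the robot and the scene stay as the last step left them, time stands still between calls to the robot, and variables do not carry over. Pictures are saved under pics/ and viewed, at most 10 in all, crops included, and the job is handed in when it is done.

```bash
mkdir -p pics; ls; python3 - <<'E'
from cell import env, imaging
import cv2
print(env.get_obs())
for n in("top","side"):
    im=imaging.read_camera(n); cv2.imwrite(f"pics/{n}0.png",im[:,:,::-1])
    print(n,imaging.get_calibration(n))
E
```

```text
pics
{'time_s': 0.0, 'qpos': array([71.799651  , 18.43827569, -4.01594978, 83.17386374,  1.2960194 ,
       78.5388967 , -3.26137195]), 'joint_velocities': array([-0.04791515,  0.03482659,  0.02422617,  0.02162455,  0.01437567,
        0.05712768, -0.0500431 ]), 'effort': array([-4.98379013e-04, -4.91291034e+01, -4.04067300e-01, -3.12537825e+01,
       -6.39946223e-02,  4.35722864e-02,  1.47108813e-04]), 'tool_pos': array([ 0.21149799, -0.61410193,  0.2404795 ]), 'tool_rot': array([-1.79894261e+02,  6.47986679e-03,  1.90093100e+01]), 'force': array([-0.09076652,  0.42870422,  0.18701242]), 'wrist_torque': array([-0.04625291, -0.01687048,  0.00615428]), 'grasp_force': 0.0, 'grip_width': 0.08726709250851124}
top {'camera_matrix': array([[454.22035797,   0.        , 315.78596349],
       [  0.        , 454.22035797, 204.89126479],
       [  0.        ,   0.        ,   1.        ]]), 'position': array([ 0.27576079, -0.01332299,  1.44589628]), 'attitude': array([  9.55049385,   0.65594636, -90.4159294 ])}
side {'camera_matrix': array([[386.87487882,   0.        , 323.84169336],
       [  0.        , 386.87487882, 196.87882459],
       [  0.        ,   0.        ,   1.        ]]), 'position': array([0.45271884, 0.81739771, 0.77511774]), 'attitude': array([  52.03768976,    1.00957522, -176.53423876])}
```

View pics/top0.png

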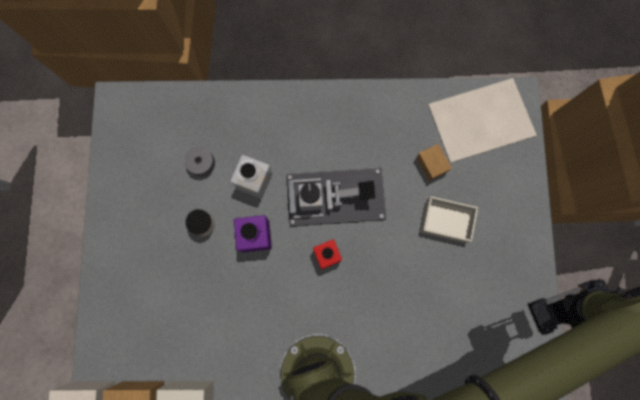

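View pics/side0.png

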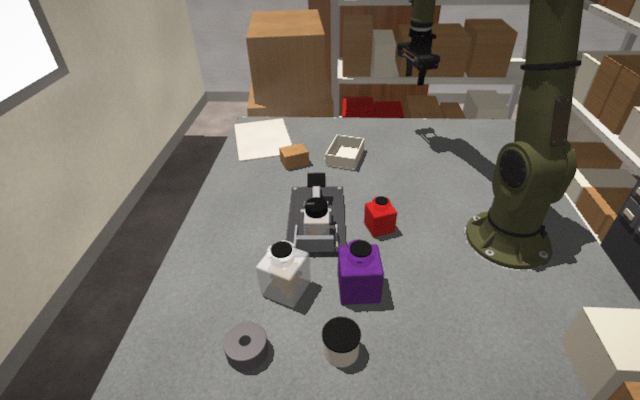

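Top picture: candidate jars are white (250,173), purple (252,233), red (327,254) and whitish (310,195), which is in the clamp. The clamped one fits: it is neither purple nor red, and it's the smaller of the two white ones. The pedal pad is near (367,190). I'll confirm in an enlarged crop.

```bash
cat > h.py <<'E'
import numpy as np, cv2
from scipy.spatial.transform import Rotation as R
from cell import env, imaging
def ray(c,px,z):
    K=np.array(c["camera_matrix"]); d=np.linalg.solve(K,[*px,1.]); d[1:]*=-1
    d=R.from_euler("xyz",c["attitude"],degrees=True).as_matrix()@d; p=np.array(c["position"])
    return p+d*(z-p[2])/d[2]
def crop(n,x,y,w,h,s,name):
    im=imaging.read_camera(n)[y:y+h,x:x+w,::-1]
    cv2.imwrite(f"pics/{name}.png",cv2.resize(im,None,fx=s,fy=s,interpolation=cv2.INTER_CUBIC))
E
python3 -c "
from h import *
crop('top',275,155,120,85,6.6,'c1')"
```

```text
(no output)
```

View pics/c1.png

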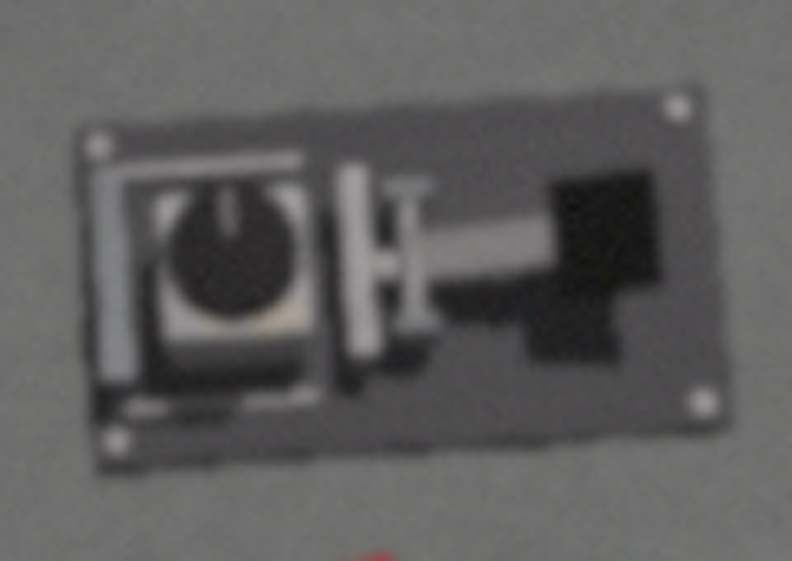

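The crop confirms a whitish small jar between the jaws: lid centre at (233,245), pointer rib up at (228,208), pad centre (605,228), plate screws at (98,147), (678,107), (703,402) and (117,441).

```bash
python3 -c "
from h import *
c=imaging.get_calibration('top')
f=lambda x,y,z: ray(c,(275+(x+.5)/6.6-.5,155+(y+.5)/6.6-.5),z)
s=[f(*p,.012) for p in((98,147),(678,107),(703,402),(117,441))]
for p in s: print(p)
print('mid',np.mean(s,0),[np.linalg.norm(s[i]-s[i-1]) for i in range(4)])
u=(s[0]+s[3]-s[1]-s[2]); yaw=np.degrees(np.arctan2(u[1],u[0]))-90; print('yaw',yaw)
pad=f(605,228,.085); lid=f(233,245,.126); print('pad',pad,'lid',lid,np.linalg.norm((pad-lid)[:2]))
y=np.radians(yaw); ey=np.array([-np.sin(y),np.cos(y)])
print('clamp origin from pad',pad[:2]+.186*ey)
t=f(228,208,.126);print('pointer',t)
for n,p,z in(('red',(327,254),.09),('white',(250,173),.15),('purple',(250,233),.15),('carton',(433,162),.05),('tray',(449,220),.05)): print(n,ray(c,p,z))
"
```

```text
[0.60997856 0.0860142  0.012     ]
[ 0.6272599  -0.19861978  0.012     ]
[ 0.48103192 -0.20632023  0.012     ]
[0.46454816 0.0764967  0.012     ]
mid [ 0.54570464 -0.06060728  0.012     ] [np.float64(0.1457414992003464), np.float64(0.2851581099163552), np.float64(0.14643058855753283), np.float64(0.28329689249493184)]
yaw 3.4052620783990477
pad [ 0.55224765 -0.15377223  0.085     ] lid [0.53773792 0.01738451 0.126     ] 0.1717706663896418
clamp origin from pad [0.54119961 0.03189936]
pointer [0.55471511 0.01954694 0.126     ]
red [ 0.35568844 -0.03171426  0.09      ]
white [0.59052759 0.19218895 0.15      ]
purple [0.41388904 0.18921988 0.15      ]
carton [ 0.64466322 -0.37012939  0.05      ]
tray [ 0.45964204 -0.41018052  0.05      ]
```

```bash
python3 -m crank '[{"x":0.03,"y":-0.02,"z":0,"turn":-0.08},{"x":0.07,"y":-0.05,"z":0,"turn":-0.19},{"x":0.115,"y":-0.08,"z":0,"turn":-0.31},{"x":0.16,"y":-0.11,"z":0,"turn":-0.43},{"x":0.205,"y":-0.14,"z":0,"turn":-0.55},{"x":0.25,"y":-0.17,"z":0,"turn":-0.67},{"x":0.295,"y":-0.2,"z":0,"turn":-0.79},{"x":0.34,"y":-0.23,"z":0,"turn":-0.91},{"x":0.385,"y":-0.26,"z":0.01,"turn":-1.03},{"x":0.43,"y":-0.29,"z":0.025,"turn":-1.15},{"x":0.472,"y":-0.322,"z":0.04,"turn":-1.298},{"x":0.472,"y":-0.322,"z":0.05,"turn":-1.298}]' 0 20
python3 -c "
from h import *
o=env.get_obs();print(o['qpos'],o['tool_pos'],o['tool_rot'])
crop('wrist',0,0,640,400,1.2,'w1');print(imaging.get_calibration('wrist'))"
```

```text
time_s: 1.65
tool_pos: [0.5548, -0.1503, 0.1907]
tool_rot: [180.0, -0.2, 93.9]
force: [-0.5, -0.5, -0.1]
grip_width: 0.0004
grasp_force: 0.0
[ 41.1402292   13.65824851 -32.77074561  97.05378723   7.54099784
  71.56208163  10.63715966] [ 0.55478028 -0.15034182  0.1906974 ] [179.9704668   -0.1895978   93.92347495]
{'camera_matrix': array([[350.67540428,   0.        , 323.31086978],
       [  0.        , 350.67540428, 196.23738641],
       [  0.        ,   0.        ,   1.        ]]), 'position': array([ 0.54796099, -0.07627844,  0.33187546]), 'attitude': array([-15.94054333,   0.22642409,   3.65118099])}
```

View pics/w1.png

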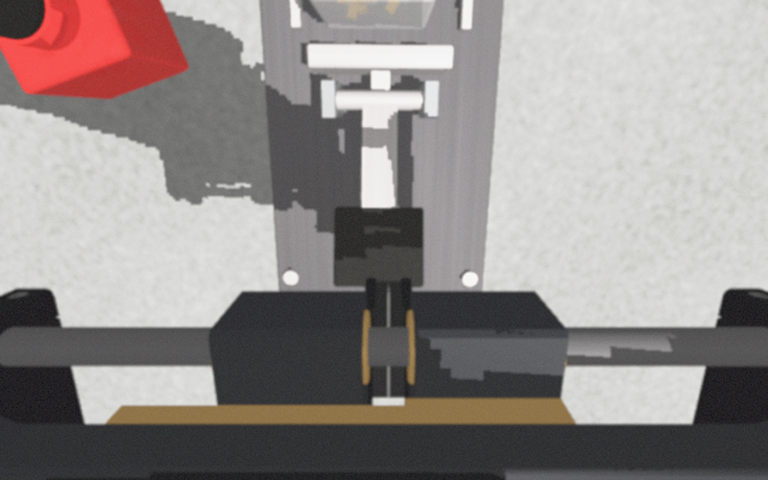

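The wrist view shows the pad at (334–423, 207–287), the plate screws at (290,278) and (470,279), the hinge bar at (378,100) and the fingers at (388,285+), level with the pad sideways.

```bash
python3 -c "
from h import *
c=imaging.get_calibration('wrist')
f=lambda x,y,z: ray(c,((x+.5)/1.2-.5,(y+.5)/1.2-.5),z)
print(f(290,278,.012),f(470,279,.012));print('pad far',f(379,207,.076),'near',f(379,287,.0935),'mid',f(379,246,.085),'bar',f(379,100,.052))"
```

```text
[ 0.47506556 -0.2085849   0.012     ] [ 0.62139681 -0.19988961  0.012     ]
pad far [ 0.54481446 -0.13123808  0.076     ] near [ 0.54790817 -0.17722227  0.0935    ] mid [ 0.54633771 -0.15371545  0.085     ] bar [ 0.54052448 -0.06735885  0.052     ]
```

```bash
python3 -m crank '[{"x":-0.012,"y":-0.006,"z":0.03},{"x":-0.012,"y":-0.006,"z":0.06},{"x":-0.012,"y":-0.006,"z":0.075},{"x":-0.012,"y":-0.006,"z":0.085},{"x":-0.012,"y":-0.006,"z":0.092},{"x":-0.012,"y":-0.006,"z":0.098},{"x":-0.012,"y":-0.006,"z":0.104},{"x":-0.012,"y":-0.006,"z":0.11},{"x":-0.012,"y":-0.006,"z":0.115},{"x":-0.012,"y":-0.006,"z":0.12},{"x":-0.012,"y":-0.006,"z":0.12}]'
```

```text
invalid input
```

```bash
python3 -m crank '[{"x":-0.012,"y":-0.006,"z":0.03,"turn":0},{"x":-0.012,"y":-0.006,"z":0.06,"turn":0},{"x":-0.012,"y":-0.006,"z":0.075,"turn":0},{"x":-0.012,"y":-0.006,"z":0.085,"turn":0},{"x":-0.012,"y":-0.006,"z":0.092,"turn":0},{"x":-0.012,"y":-0.006,"z":0.098,"turn":0},{"x":-0.012,"y":-0.006,"z":0.104,"turn":0},{"x":-0.012,"y":-0.006,"z":0.11,"turn":0},{"x":-0.012,"y":-0.006,"z":0.115,"turn":0},{"x":-0.012,"y":-0.006,"z":0.12,"turn":0},{"x":-0.012,"y":-0.006,"z":0.12,"turn":0}]'
```

```text
time_s: 3.08
tool_pos: [0.5494, -0.1736, 0.0745]
tool_rot: [179.8, 0.4, 93.2]
force: [-1.1, -3.2, 7.6]
grip_width: 0.0005
grasp_force: 3.5
```

```bash
python3 -m crank '[{"x":0.003,"y":0,"z":0.004,"turn":0},{"x":0.004,"y":0,"z":0.008,"turn":0},{"x":0.004,"y":0,"z":0.011,"turn":0},{"x":0.004,"y":0,"z":0.014,"turn":0},{"x":0.004,"y":0,"z":0.014,"turn":0}]'
```

```text
time_s: 3.7
tool_pos: [0.55, -0.1717, 0.0621]
tool_rot: [179.7, 0.6, 93.1]
force: [-3.2, -10.4, 14.0]
grip_width: 0.0002
grasp_force: 7.8
```

```bash
python3 -m crank '[{"x":0,"y":0,"z":0.002,"turn":0},{"x":-0.002,"y":0,"z":0.005,"turn":0},{"x":-0.002,"y":0,"z":0.007,"turn":0},{"x":-0.002,"y":0,"z":0.007,"turn":0},{"x":-0.002,"y":0,"z":0.007,"turn":0}]'
```

```text
time_s: 4.32
tool_pos: [0.5504, -0.1719, 0.061]
tool_rot: [179.8, 0.6, 93.2]
force: [-19.5, -1.7, 52.7]
grip_width: 0.0004
grasp_force: 26.8
```

```bash
python3 -m crank '[{"x":0,"y":0,"z":-0.01,"turn":0},{"x":0,"y":0,"z":-0.05,"turn":0},{"x":0,"y":0,"z":-0.1,"turn":0},{"x":0.04,"y":0,"z":-0.14,"turn":0},{"x":0.09,"y":0,"z":-0.17,"turn":0},{"x":0.12,"y":0,"z":-0.17,"turn":0},{"x":0.12,"y":0,"z":-0.17,"turn":0},{"x":0.12,"y":0,"z":-0.17,"turn":0}]' 0.087 40
python3 -c "
from h import *
o=env.get_obs();print(o['tool_pos'],o['tool_rot'])
c=imaging.get_calibration('wrist');np.save('w2.npy',c)
crop('wrist',0,0,640,400,1.2,'w2')
crop('top',275,155,120,85,6.6,'c2')"
```

```text
time_s: 5.32
tool_pos: [0.5406, -0.0484, 0.2206]
tool_rot: [180.0, 0.1, 93.3]
force: [0.4, 0.4, 0.1]
grip_width: 0.0723
grasp_force: 0.0
[ 0.54060329 -0.04843206  0.22058597] [1.79999723e+02 6.53291482e-02 9.32978281e+01]
```

View pics/w2.png

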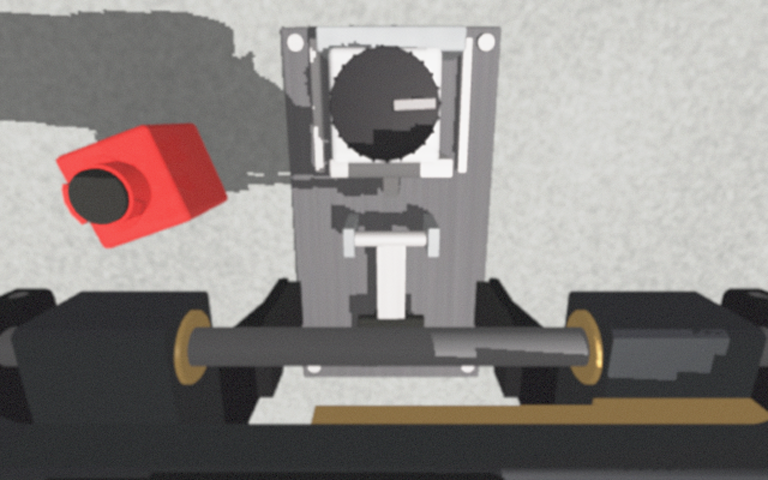

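The pedal is down and the jaw is closed on the jar, which sits flush. The lid spans (330–441, 46–161), so its centre is about (385.5,103), with the pointer towards +x.

```bash
python3 -c "
from h import *
c=np.load('w2.npy',allow_pickle=True).item()
f=lambda x,y,z: ray(c,((x+.5)/1.2-.5,(y+.5)/1.2-.5),z)
L=f(385.5,102.5,.126);print(L,f(330,103,.126),f(441,103,.126))
o=env.get_obs();D=L-o['tool_pos'];print(o['tool_pos'],R.from_euler('xyz',o['tool_rot'],degrees=True).inv().apply(D))"
```

```text
[0.53376026 0.03519728 0.126     ] [0.50399799 0.03321532 0.126     ] [0.56354177 0.03666702 0.126     ]
[ 0.54050385 -0.04887246  0.22018292] [ 0.08435047 -0.00194796  0.09415319]
```

```bash
python3 -m crank '[{"x":0.04,"y":-0.001,"z":0,"turn":0},{"x":0.083,"y":-0.002,"z":0,"turn":0},{"x":0.083,"y":-0.002,"z":0.01,"turn":0},{"x":0.083,"y":-0.002,"z":0.04,"turn":0},{"x":0.083,"y":-0.002,"z":0.07,"turn":0},{"x":0.083,"y":-0.002,"z":0.09,"turn":0},{"x":0.083,"y":-0.002,"z":0.1,"turn":0},{"x":0.083,"y":-0.002,"z":0.107,"turn":0},{"x":0.083,"y":-0.002,"z":0.107,"turn":0},{"x":0.083,"y":-0.002,"z":0.107,"turn":0}]' 0.087
```

```text
time_s: 6.68
tool_pos: [0.5343, 0.0357, 0.1142]
tool_rot: [179.9, 0.0, 93.4]
force: [0.3, -0.8, 0.3]
grip_width: 0.0872
grasp_force: 0.0
```

```bash
python3 -m crank '[{"x":0,"y":0,"z":0,"turn":0},{"x":0,"y":0,"z":0,"turn":0},{"x":0,"y":0,"z":0,"turn":0},{"x":0,"y":0,"z":0,"turn":0},{"x":0,"y":0,"z":0,"turn":0},{"x":0,"y":0,"z":0,"turn":0}]' 0.04 42
```

```text
time_s: 7.42
tool_pos: [0.5338, 0.0358, 0.1136]
tool_rot: [180.0, 0.0, 93.4]
force: [-0.8, -0.1, 1.0]
grip_width: 0.058
grasp_force: 41.9
```

```bash
python3 -m crank '[{"x":0,"y":0,"z":0,"turn":-0.05},{"x":0,"y":0,"z":0,"turn":-0.12},{"x":0,"y":0,"z":0,"turn":-0.19},{"x":0,"y":0,"z":0,"turn":-0.26},{"x":0,"y":0,"z":0,"turn":-0.33},{"x":0,"y":0,"z":0,"turn":-0.4},{"x":0,"y":0,"z":0,"turn":-0.47},{"x":0,"y":0,"z":0,"turn":-0.54},{"x":0,"y":0,"z":0,"turn":-0.6},{"x":0,"y":0,"z":0,"turn":-0.6}]'
python3 -c "
from h import *
o=env.get_obs();print(o['wrist_torque'],o['qpos'])
crop('top',275,155,120,85,6.6,'c3')"
```

```text
time_s: 8.68
tool_pos: [0.5326, 0.0354, 0.1137]
tool_rot: [-179.8, -0.0, 127.8]
force: [-3.9, -1.4, 4.9]
grip_width: 0.0583
grasp_force: 42.0
[-0.19529332  0.74246158  0.04411827] [ 32.98985599  15.07669684 -44.49501386 106.99889933  11.86496066
  62.79986785  21.74099373]
```

View pics/c3.png

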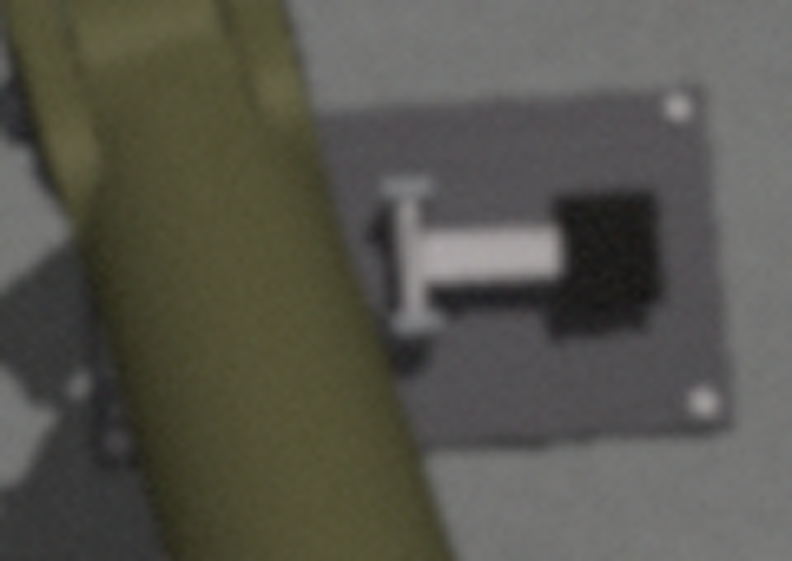

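The arm hides the lid in the top view; the pedal is still down. I'll turn further, then check with the wrist camera.

```bash
python3 -m crank '[{"x":0,"y":0,"z":0,"turn":-0.07},{"x":0,"y":0,"z":0,"turn":-0.14},{"x":0,"y":0,"z":0,"turn":-0.21},{"x":0,"y":0,"z":0,"turn":-0.28},{"x":0,"y":0,"z":0,"turn":-0.35},{"x":0,"y":0,"z":0,"turn":-0.42},{"x":0,"y":0,"z":0,"turn":-0.49},{"x":0,"y":0,"z":0,"turn":-0.55},{"x":0,"y":0,"z":0,"turn":-0.6},{"x":0,"y":0,"z":0,"turn":-0.6}]'
python3 -c "
from h import *
o=env.get_obs();print(o['wrist_torque'],o['qpos'])
crop('wrist',0,0,640,400,1.2,'w4')"
```

```text
time_s: 9.98
tool_pos: [0.5323, 0.0339, 0.1142]
tool_rot: [-179.7, -0.1, 162.1]
force: [-6.9, -3.5, 11.2]
grip_width: 0.0582
grasp_force: 42.0
[-0.87249625  1.37208322 -0.06221526] [ 37.43872953  16.3950538  -49.78016741 106.83635213  14.12936169
  63.38356077  54.41656178]
```

View pics/w4.png

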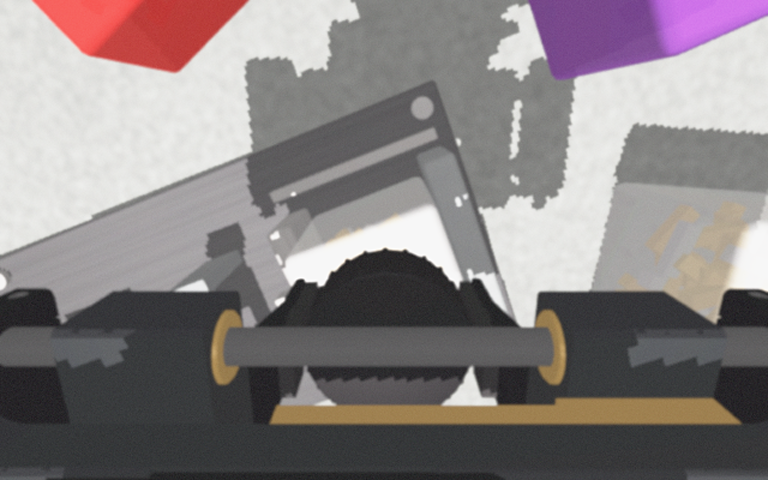

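The lid is held centrally and the jar sits square in the clamp. The upward force of about 11 N is the seal pushing a freed lid, so I'll test with a small lift.

```bash
python3 -m crank '[{"x":0,"y":0,"z":-0.001,"turn":0},{"x":0,"y":0,"z":-0.002,"turn":0},{"x":0,"y":0,"z":-0.004,"turn":0},{"x":0,"y":0,"z":-0.005,"turn":0},{"x":0,"y":0,"z":-0.005,"turn":0}]'
```

```text
time_s: 10.65
tool_pos: [0.5332, 0.035, 0.1181]
tool_rot: [-179.9, -0.1, 162.1]
force: [-2.3, -3.2, -0.6]
grip_width: 0.0582
grasp_force: 41.9
```

```bash
python3 -m crank '[{"x":0,"y":0,"z":-0.003,"turn":0},{"x":0,"y":0,"z":-0.006,"turn":0},{"x":0,"y":0,"z":-0.009,"turn":0},{"x":0,"y":0,"z":-0.012,"turn":0},{"x":0,"y":0,"z":-0.012,"turn":0}]'
```

```text
time_s: 11.28
tool_pos: [0.535, 0.0368, 0.1316]
tool_rot: [179.9, 0.2, 162.2]
force: [0.5, 0.3, -0.2]
grip_width: 0.0582
grasp_force: 41.9
```

```bash
python3 -m crank '[{"x":0,"y":0,"z":-0.005,"turn":0},{"x":0,"y":0,"z":-0.012,"turn":0},{"x":0,"y":0,"z":-0.019,"turn":0},{"x":0,"y":0,"z":-0.025,"turn":0},{"x":0,"y":0,"z":-0.025,"turn":0},{"x":0,"y":0,"z":-0.025,"turn":0},{"x":0,"y":0,"z":-0.025,"turn":0},{"x":0,"y":0,"z":-0.025,"turn":0}]'
python3 -c "
from h import *
crop('side',240,150,150,110,5,'s5');crop('wrist',0,0,640,400,1.2,'w5')"
```

```text
time_s: 12.28
tool_pos: [0.5336, 0.0358, 0.1553]
tool_rot: [-180.0, -0.0, 162.1]
force: [-0.2, 0.1, -0.6]
grip_width: 0.0585
grasp_force: 41.9
```

View pics/s5.png

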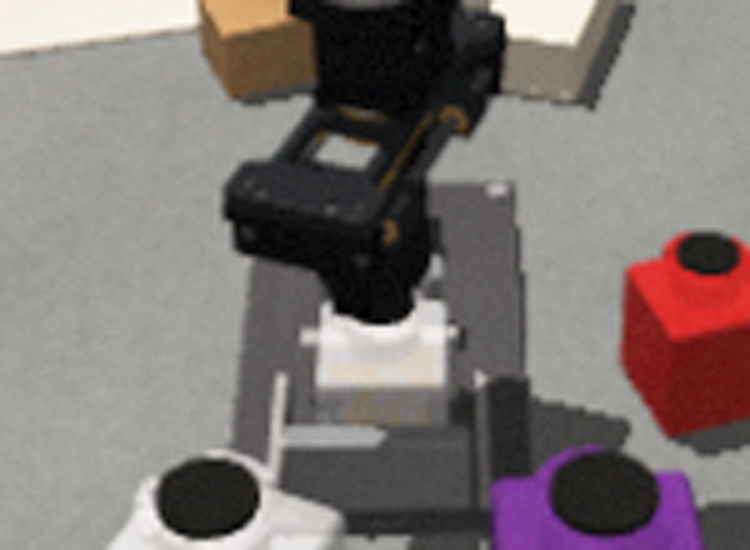

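View pics/w5.png

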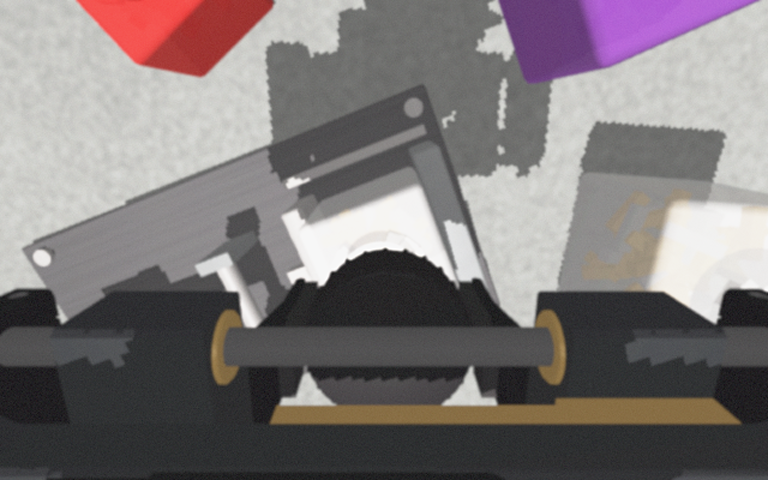

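The lid is in the fingers, level and above the jar's now visible white neck. The jar is still seated in the closed jaws, and the lid is about 28 mm above the mouth. Handing in.

```bash
python3 -c "
from cell import env
print(env.sign_off())"
```

```text
the job is handed in; nothing more can be done
None
```

I handed the job in at about 12 s: pedal pressed to its stop, jaw closed on the jar, and the lid unscrewed and held level about 28 mm above the mouth. The hand-in returned no verdict.

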